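# Switch the column selector from park through flush to run

## Task

On the liquid-chromatography bench, switch the column selector over: take the lever of the box with the staircase-shaped (zigzag) gate from its park end, follow the slot to the middle bend of the gate and rest it there for about two seconds to flush, then follow the slot on to the far end until the lever is fully home in it, and let go. Leave the lever of the neighbouring box, which has one straight slot, where it is.

Things in the scene. Friction and masses are not known exactly. Their poses are not given: they have to be found in the camera images.
- selector: Fixed white box 200 (x) x 190 (y) x 62 mm high, brass ports on its +x face; origin: centre of its underside, z up, turned up to 25 deg. Its top is a 12 mm grey metal plate with a dark slot 24 mm wide. Middle line of the slot, x, y in mm: park end (-45,-45), first bend (0,-45), middle bend (0,0), third bend (45,0), far end (45,45): four straight legs +x, +y, +x, +y. Its walls stop the lever.
- lever_grip (a point): Grip of the selector's lever: point on its axis, 118 mm above the bench, 24 mm below its top. Black round grip, diameter 24, from 92 to 142 mm up, on a 12 mm steel stem in the slot (6 mm play to each wall). It stays upright, slides only sideways, takes about 2 N and stays where left. Starts in the first leg within 15 mm of the park end. Fully home it can go 6 mm past the far end point in x and y.
- bypass_grip (a point): The same point (118 mm up) on the lever of the neighbouring box, to be left alone: same box and lever, but its gate is one straight slot, 114 mm long. The boxes stand left and right of each other, either way round, levers 180 mm or more apart.

How it is judged:
On the way, in this order (a step that is already met when the one before it is completed fails the run):
1. the lever has come round the first bend of the gate (x of lever_grip in the frame of selector between -0.016 and 0.016 m and y of lever_grip in the frame of selector between -0.061 and -0.029 m), for 0.02 s.
2. the lever rests for 1 s in the middle bend (within 16 mm) (x of lever_grip in the frame of selector between -0.016 and 0.016 m and y of lever_grip in the frame of selector between -0.016 and 0.016 m), for 1 s.
3. the lever has come round the third bend (x of lever_grip in the frame of selector between 0.029 and 0.061 m and y of lever_grip in the frame of selector between -0.016 and 0.016 m), for 0.02 s.
At the end, for the whole second after the job is handed in: The selector's lever stands in the far end of the staircase slot, its grip point no more than 12 mm short of the far end point along either side of the box (x of lever_grip in the frame of selector above 0.033 m and y of lever_grip in the frame of selector above 0.033 m); the robot touches nothing.
It fails at once if the straight-slot box's lever is shifted by more than 15 mm (distance of bypass_grip from where it was at the start of the episode above 0.015 m).
It also fails if it takes over 40 s, if anything falls off the work surface, if the arm or the gripper's body presses on something with over 40 N, if the wrist force passes 120 N, or if a joint passes its speed limit or range.

## Robot

A 6-joint arm with a two-finger parallel gripper is mounted at the origin on the work surface. World frame = base frame: x ahead of the robot, y to its left, z up, the work surface at z = 0. Lengths are in m, angles in rad, forces in N, time in s.
With the tool pointing down it reaches from about 0.325 to 0.925 m from the base axis. Payload 3.1 kg.
Tool frame: the origin (TCP) lies at the very end of the fingers, on their centre line; the grasp point (between the pads) lies 19 mm behind it; z points along the fingers, y is the line along which they close (so a half turn about z gives the same grasp; the last joint's range is limited). The gripper opens to 85 mm and grips with 20 to 120 N. Pads are 22 mm wide; open, the fingers measure 114 mm over their backs; the gripper's body (76 mm by 85 mm) begins 54 mm behind the grasp point. The pads swing forward as they close: fully open they stand 13 mm farther back than shut.
Start: joints at [1.125, 0.217, 1.613, -0, 1.311, -0.112], TCP at [0.205, 0.591, 0.201] pointing down, gripper open.
Joint ranges: [-2.75, 2.75], [-0.78, 2.1], [0.31, 2.55], [-1.13, 4.27], [0.13, 2.63], [-2.58, 2.58]. Speed limits (rad/s): [2.79, 2.79, 3.14, 3.14, 3.14, 3.14].

## Interface

Orientations are given as a unit quaternion [w, x, y, z].
In Python, from plant import ctrl, eoat, sensors, grab_frame, camera_info gives the robot as it stands. Calls block until the motion is done:
- ctrl.reach(position, orientation): joint-space move of the TCP to a pose.
- ctrl.move_linear(position, ori=None, v=0.15): straight line of the TCP; ori=None keeps the orientation; v is the mean speed in m/s.
- ctrl.goto_joints(angles): joint-space move.
- eoat.grip(opening, squeeze=None): finger opening in m; squeeze is the grip in N (None keeps the last); returns when the fingers have stopped.
- ctrl.sleep(seconds).
- ctrl.solve_ik(position, orientation): joint angles nearest the present ones, or None.
- sensors.get_obs(): the state.
- grab_frame(name): name is "scene" or "top"; returns the picture (400x640x3 uint8, blue, green, red); there is no depth.
- camera_info(name): a dict with "fx", "fy", "cx", "cy" (pixels), "k1" (the pictures are not rectified: a ray, as slopes to the right and down, at radius r is drawn at 1 + k1 r^2 times it, then the intrinsics apply), "R" (3x3) and "t" (3): a world point X has camera coordinates R X + t. Camera axes: x right, y down, z forward; pixel columns grow to the right and rows downward; lengths in m; the calibration is good to about 2 mm. A picture is of the moment at which its call begins. camera_info takes no time and is no camera call.
A pose or a line that the arm cannot do raises ctrl.IKError and nothing moves.
- ctrl.sign_off(): hands the job in; it is judged then, once.
The state is a dict: "clock": time; "joint_pos": joint angles; "joint_velocities": joint speeds; "effort": joint torques, N m; "tcp_pos": TCP position; "tool_rot": TCP orientation; "wrist_force": force on the tool from outside, world axes, zero at the start; "wrist_torque": the same for the moment, N m; "opening": finger opening in m; "grasp_force": force on a finger pad.
Only numpy, scipy, OpenCV 4.12 (cv2) and the standard library are available. Lean on these libraries where they do the work, as an engineer would, in place of code of your own. Each camera call takes 0.05 s, during which the arm holds its last target. There are 200 camera calls.

## Working session

There is one attempt and no reset: what is moved stays moved. The work goes in short steps, each a Python script; the robot and the scene stay as the last script left them, time stands still between calls to the robot, and variables do not carry over. Pictures are saved under pics/ and viewed, at most 10 in all, crops included, and the job is handed in when it is done.

```bash
mkdir -p pics; ls; python3 - <<'E'
from plant import *
import cv2,numpy as np
for n in("scene","top"):
    cv2.imwrite(f"pics/{n}0.png",grab_frame(n)); c=camera_info(n)
    print(n,{k:np.round(v,4).tolist() for k,v in c.items()}, (-np.array(c["R"]).T@c["t"]).round(3))
o=sensors.get_obs();print(o["tool_rot"],o["clock"])
E
```

```text
pics
scene {'fx': 396.9892, 'fy': 396.9892, 'cx': 319.4532, 'cy': 195.4071, 'k1': -0.0949, 'R': [[0.7162, 0.6977, -0.0135], [0.5917, -0.6175, -0.5183], [-0.37, 0.3632, -0.8551]], 't': [-0.3349, -0.2779, 1.1798]} [ 0.841 -0.366  0.86 ]
top {'fx': 441.2326, 'fy': 441.2326, 'cx': 314.2354, 'cy': 201.3171, 'k1': -0.1009, 'R': [[0.0203, -0.9991, 0.0377], [-0.9987, -0.022, -0.0454], [0.0461, -0.0367, -0.9983]], 't': [-0.0601, 0.5284, 1.0159]} [ 0.482 -0.011  1.04 ]
[-3.11839036e-04  1.66139923e-01  9.86101559e-01 -1.07008668e-03] 0.1
```

View pics/scene0.png

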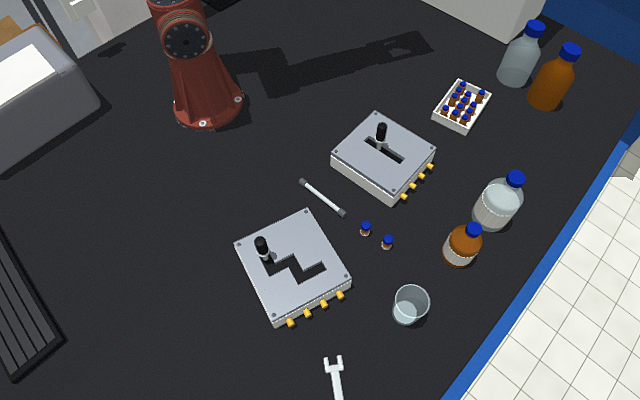

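View pics/top0.png

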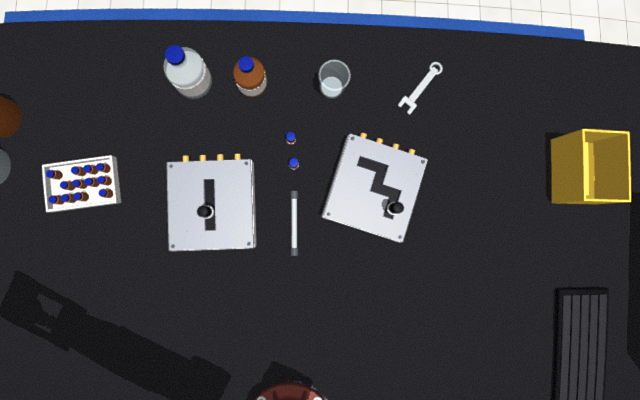

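The scene picture shows the zigzag box at about (293,268), its lever at (261,245), and the straight-slot box at (383,157). In the top picture the zigzag box is at about (375,187), with its lever cap at (396,208) and ports towards the top. The straight-slot lever is at (205,211).

```bash
cat > h.py <<'E'
from plant import *
import cv2,numpy as np
def cast(n,px,z):
    c=camera_info(n);K=np.array([[c["fx"],0,c["cx"]],[0,c["fy"],c["cy"]],[0,0,1]])
    s=cv2.undistortPoints(np.array(px,float).reshape(-1,1,2),K,np.array([c["k1"],0,0,0.])).reshape(-1,2)
    R=np.array(c["R"]);C=-R.T@np.array(c["t"]);d=np.c_[s,np.ones(len(s))]@R
    return (C+d*((z-C[2])/d[:,2])[:,None])[:,:2]
def blob(m,seed):
    n,l,st,ce=cv2.connectedComponentsWithStats(m.astype(np.uint8)); return l==l[seed[1],seed[0]]
E
python3 - <<'E'
from h import *
for n,seed,lev,r in(("top",(345,190),(395,208),11),("scene",(260,285),(261,242),12)):
    im=cv2.imread(f"pics/{n}0.png"); g=im.max(2).astype(int); sat=g-im.min(2)
    print(n,"plate px",im[seed[1],seed[0]])
    m=blob((g>120)&(sat<40),seed)
    c=max(cv2.findContours(m.astype(np.uint8),0,1)[0],key=cv2.contourArea)
    q=cast(n,c,.062).astype(np.float32)
    (cx,cy),(w,h),a=cv2.minAreaRect(q); print("rect",cx,cy,w,h,a)
    # plate-only + slot: dark pixels inside the hull
    hull=cv2.fillConvexPoly(np.zeros_like(m,np.uint8),cv2.convexHull(c),1)
    d=(hull>0)&(g<75)
    v=im.copy(); cv2.drawContours(v,[c],-1,(0,0,255),1); v[d]=(0,255,0)
    x,y=lev; 
    w_=60; cr=np.hstack([cv2.resize(k[seed[1]-90:seed[1]+90,seed[0]-60:seed[0]+120],(400,400),interpolation=cv2.INTER_NEAREST) for k in (im,v)])
    cv2.imwrite(f"pics/{n}_c.png",cr)
E
```

```text
top plate px [233 229 225]
rect 0.5613283514976501 -0.18309709429740906 0.19035285711288452 0.20022428035736084 73.45660400390625
scene plate px [202 193 184]
rect 0.5702776312828064 -0.1893448829650879 0.18927976489067078 0.2127695530653 73.28865814208984
```

View pics/top_c.png

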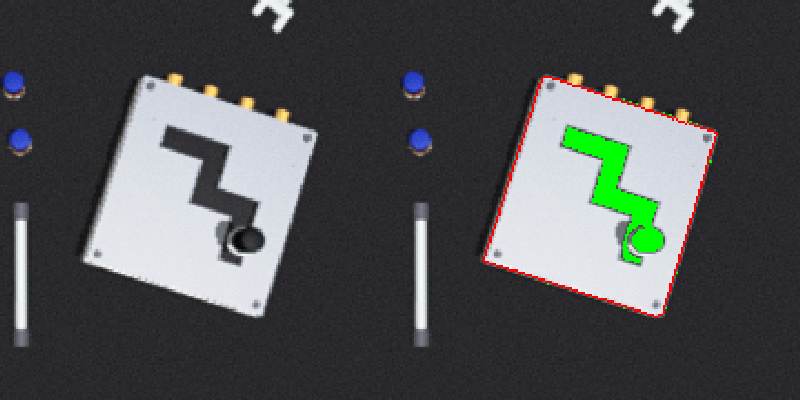

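View pics/scene_c.png

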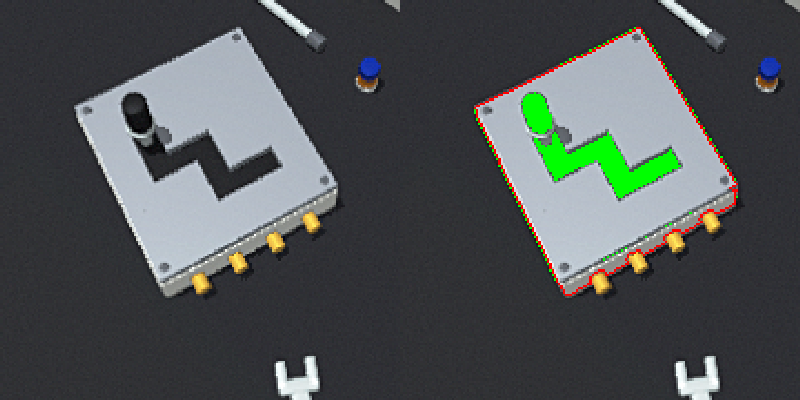

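```bash
cat >> h.py <<'E'
O=np.array([.5613,-.1831]);A=np.radians(73.457-90)
B=np.array([[np.cos(A),-np.sin(A)],[np.sin(A),np.cos(A)]])
E
python3 - <<'E'
from h import *
from scipy.spatial.transform import Rotation as Rn
for n,p in(("top",(397,207.6)),("scene",(260.3,241.8))):
    w=cast(n,[p],.142)[0]; print(n,w,B.T@(w-O)*1e3)
w=cast("top",[(205,211)],.142)[0];print("bypass",w)
# far-end slot corners seen in the top crop
print((B.T@(cast("top",np.array([(168,126),(161,146),(229,147)])/2.2222+[285,100],.062)-O).T).T*1e3)
L=cast("top",[(397,207.6)],.142)[0]
for k in range(0,180,30):
    q=(Rn.from_rotvec([np.pi,0,0])*Rn.from_euler("z",-k-np.degrees(A),degrees=True)).as_quat()[[3,0,1,2]]
    s=ctrl.solve_ik([*L,.097],q); print(k,np.round(q,3),None if s is None else np.round(s,2))
E
```

```text
top [ 0.5144141  -0.21501499] [-35.85781157 -43.9439586 ]
scene [ 0.52040934 -0.2198865 ] [-28.72364522 -46.90676555]
bypass [0.49901791 0.17744036]
[[ 56.0705585   52.00647326]
 [ 34.45245882  52.71010809]
 [ 55.04568366 -13.54372941]]
0 [ 0.     0.99  -0.144  0.   ] [-0.52  0.19  1.86 -0.    1.1   1.34]
30 [ 0.     0.993  0.117 -0.   ] [-0.52  0.19  1.86 -0.    1.1   0.81]
60 [ 0.     0.929  0.37  -0.   ] [-0.52  0.19  1.86 -0.    1.1   0.29]
90 [ 0.     0.801  0.598 -0.   ] [-0.52  0.19  1.86 -0.    1.1  -0.23]
120 [ 0.     0.619  0.785 -0.   ] [-0.52  0.19  1.86 -0.    1.1  -0.76]
150 [ 0.     0.395  0.919 -0.   ] [-0.52  0.19  1.86 -0.    1.1  -1.28]
```

```bash
cat >> h.py <<'E'
Q=[0,.801,.598,0]; Q=list(np.array(Q)/np.linalg.norm(Q))
def W(x,y,z): return [*(O+B@np.array([x,y])/1e3),z]
def st():
    o=sensors.get_obs(); p=B.T@(np.array(o["tcp_pos"][:2])-O)*1e3; f=B.T@np.array(o["wrist_force"][:2])
    print("t %.2f box %s z %.3f F %s Fz %.1f open %.3f grasp %s"%(o["clock"],p.round(1),o["tcp_pos"][2],f.round(1),o["wrist_force"][2],o["opening"],np.round(o["grasp_force"],1)))
    return p,f
E
python3 - <<'E'
from h import *
ctrl.move_linear([.205,.591,.25],v=.2)
ctrl.reach(W(-34,-45,.25),Q); st()
ctrl.move_linear(W(-34,-45,.16),v=.15); st()
for n in("scene","top"): cv2.imwrite(f"pics/{n}1.png",grab_frame(n))
a=cv2.imread("pics/scene1.png")[150:320,180:380];b=cv2.imread("pics/top1.png")[110:280,300:500]
cv2.imwrite("pics/c1.png",np.hstack([cv2.resize(k,(400,340)) for k in(a,b)]))
E
```

```text
t 3.52 box [-33.9 -44.2] z 0.250 F [-0.4  0.9] Fz -0.0 open 0.085 grasp 0.0
t 4.28 box [-33.3 -45. ] z 0.161 F [0.1 0.2] Fz -0.5 open 0.085 grasp 0.0
```

View pics/c1.png

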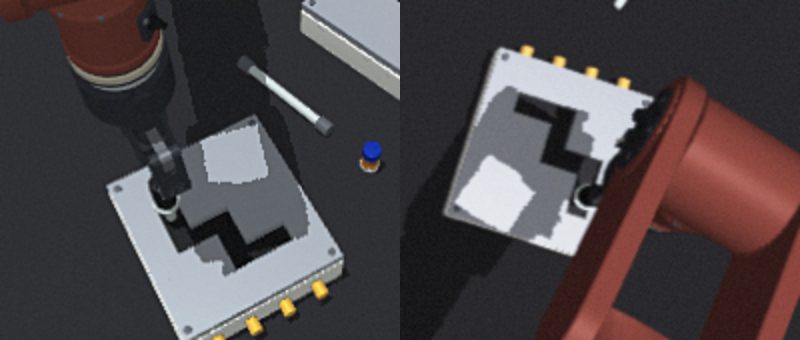

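The fingers straddle the lever in the scene crop, with the lever below them at about (163,200); in the top crop the arm partly hides it. The alignment looks right, so I'll descend and grip.

```bash
python3 - <<'E'
from h import *
ctrl.move_linear(W(-34,-45,.099),v=.1); st()
eoat.grip(.05); st()
eoat.grip(.0,40); st(); ctrl.sleep(.2); st()
cv2.imwrite("pics/scene2.png",cv2.resize(grab_frame("scene")[150:320,180:380],(800,600)))
E
```

```text
t 5.13 box [-33.5 -45.1] z 0.099 F [0.6 0.7] Fz 0.3 open 0.086 grasp 0.0
t 5.58 box [-33.8 -45. ] z 0.099 F [-0.1  0.1] Fz -0.5 open 0.050 grasp 0.0
t 5.94 box [-33.8 -45. ] z 0.099 F [0.1 0.3] Fz 1.7 open 0.022 grasp 39.2
t 6.14 box [-33.8 -45. ] z 0.099 F [0.1 0.8] Fz 1.9 open 0.022 grasp 39.2
```

View pics/scene2.png

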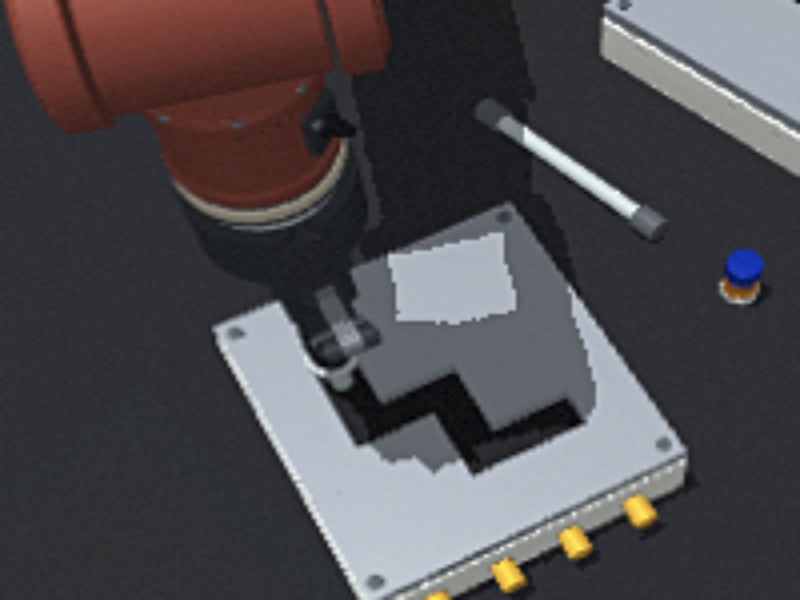

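The picture shows the fingers closed on the grip at about (335,350), with the stem standing in the first leg. The 22 mm opening and 39 N fit the 24 mm grip, so I'll follow the slot.

```bash
cat >> h.py <<'E'
off=np.zeros(2)
def leg(a,b,v=.05):
    """steps of ~9 mm; sideways offset yields to wall force; stops on a hard end"""
    global off
    a,b=np.array(a,float),np.array(b,float);n=int(np.ceil(np.linalg.norm(b-a)/9));ax=int(np.argmax(abs(b-a)))
    for i in range(1,n+1):
        t=a+(b-a)*i/n+off
        ctrl.move_linear(W(*t,.099),v=v)
        f=B.T@np.array(sensors.get_obs()["wrist_force"][:2])
        s=1-ax
        if abs(f[s])>8: off[s]+=np.clip(f[s]*.1,-2,2)
        if abs(f[ax])>35: print("blocked",f); break
    print("off",off); return st()
E
python3 - <<'E'
from h import *
leg((-34,-45),(0,-45)); leg((0,-45),(0,0))
ctrl.sleep(2); st()
cv2.imwrite("pics/scene3.png",cv2.resize(grab_frame("scene")[150:320,180:380],(800,600)))
E
```

```text
off [0. 0.]
t 7.46 box [  0.4 -45.1] z 0.099 F [0.6 0.1] Fz 4.1 open 0.022 grasp 39.5
off [0. 0.]
t 9.12 box [0.  1.2] z 0.099 F [ 1.3 -0.1] Fz 5.3 open 0.022 grasp 39.6
t 11.12 box [0.  1.2] z 0.099 F [1.1 0.8] Fz 5.1 open 0.022 grasp 39.6
```

View pics/scene3.png

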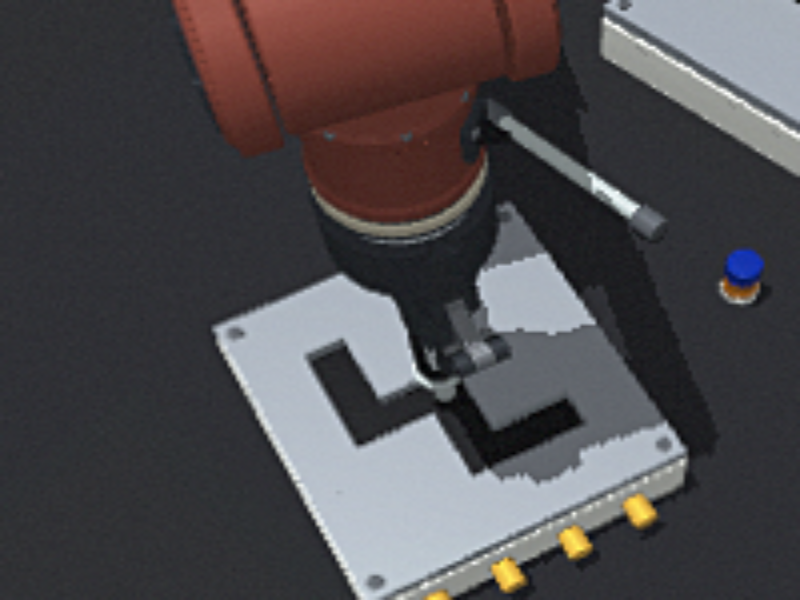

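The lever came along and now stands in the middle bend, with the stem at about (443,392). It rested there 2 s, so I'll go on to the far end and release.

```bash
python3 - <<'E'
from h import *
leg((0,0),(45,0)); leg((45,0),(45,48))
eoat.grip(.06); st()
p,f=st(); ctrl.move_linear(W(*p,.22),v=.15)
ctrl.reach([.35,-.25,.35],Q); st()
cv2.imwrite("pics/scene4.png",cv2.resize(grab_frame("scene")[150:320,180:380],(800,600)))
E
```

```text
off [0. 0.]
t 12.84 box [44.6  1.1] z 0.099 F [-0.2  1. ] Fz 5.4 open 0.022 grasp 39.7
off [0. 0.]
t 14.69 box [44.7 49.3] z 0.099 F [0.2 1.4] Fz 5.0 open 0.022 grasp 39.6
t 15.14 box [44.4 47.9] z 0.098 F [-0.2  0.1] Fz -0.1 open 0.060 grasp 0.0
t 15.14 box [44.4 47.9] z 0.098 F [-0.2  0.1] Fz -0.1 open 0.060 grasp 0.0
t 17.30 box [-183.2 -124. ] z 0.349 F [ 0.6 -0.6] Fz 0.8 open 0.060 grasp 0.0
```

View pics/scene4.png

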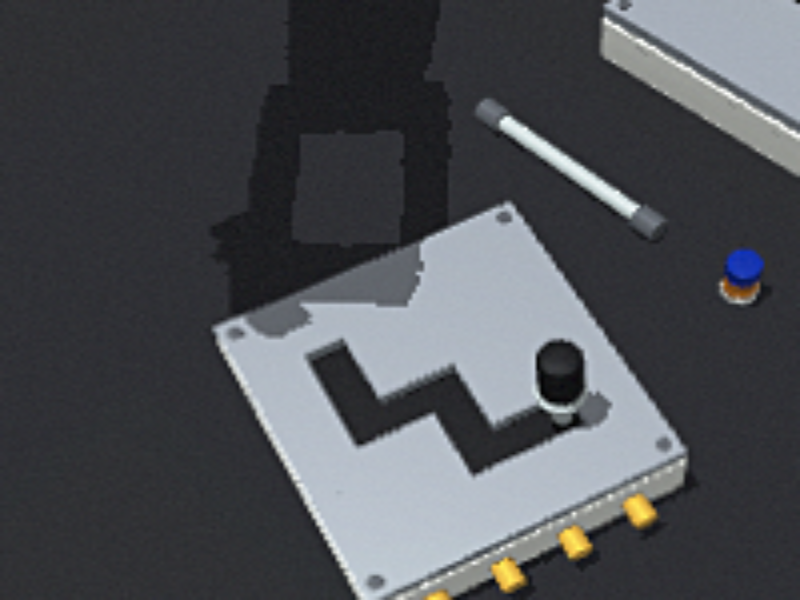

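The lever stands at the far end, with its cap at about (560,357) in this crop, and the gripper is clear. I'll check its position numerically before handing in.

```bash
python3 - <<'E'
from h import *
im=grab_frame("top"); c=cast
g=im.max(2); 
# cap: darkest pixels near the expected image position of the lever top
ys,xs=np.mgrid[0:400,0:640]; pts=np.c_[xs.ravel(),ys.ravel()]
w=(c("top",pts,.142)-O)@B*1e3
near=(np.hypot(*(w-[45,47]).T)<26).reshape(g.shape)
m=near&(g<45); n,l,s,ce=cv2.connectedComponentsWithStats(m.astype(np.uint8)); i=1+s[1:,4].argmax()
print("top",ce[i],s[i],(c("top",[ce[i]],.130)[0]-O)@B*1e3)
print("scene",(c("scene",[(320,251.2)],.142)[0]-O)@B*1e3)
E
```

```text
top [363.703125 158.3125  ] [359 153  12  12  64] [42.28446325 51.07073751]
scene [47.14268299 46.54299882]
```

Both views put the lever at about (45, 48) mm, well above the 33 mm limits.

```bash
python3 -c "
from plant import *
print(ctrl.sign_off())"
```

```text
the job is handed in; nothing more can be done
None
```

The selector lever went round the first bend, rested 2 s in the middle bend, and was released in the far end at about (45, 48) mm in the box frame; the straight-slot lever was never touched, and the job is handed in (verdict not shown to me).

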